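Shut the shaft clamp, fit its locating pin and keep it pressed

TASK

Swing the upper jaw of the shaft clamp down, then take the locating pin with the tall cylindrical head from the wooden rack and push it down through the jaw's hole into the hole of the lower half, until its head sits on the jaw and the spring plunger is overcome, so that the two halves are fully shut. Finish while still holding or pressing the pin down so that the clamp stays shut: do not let go at the end. Leave the other two pins in the rack and do not push the loose parts on the bench about.

Things in the scene. Friction and masses are not known exactly. Their poses are not given: they have to be found in the camera images.
- clamp: the fixed lower half of the aluminium shaft clamp on a steel foot, 200 x 100, 60 high, with a 36 thick steel shaft lying across it along y and sticking out 25 each side. Origin: centre of its underside, on the bench. Its x axis runs from the pin-hole end (-x) to the hinge end (+x), z up. The jaw's flat front end, with the pin hole, points to -x
- clamp_hole (a point): centre of the mouth of the lower half's pin hole, on its top face 60 above the bench: vertical through hole 15 wide, 50 deep, countersunk 2. Axes as the clamp's
- clamp_hinge (a point): middle of the hinge axis, 60 above the bench; the axis runs along the clamp's y; the pin hole is 140 from it
- jaw (a joint): angle of the upper jaw, rad: 0 shut, grows as it opens upward, limit 1.3. Stiff hinge (0.25 N m): stays where left at the start, may sink slowly lower down (0.35 kg). Near shut it meets a spring plunger (162 from the hinge, 36 to the clamp's +y) and rests ajar at 0.04 to 0.07 (lowest with the pin in it); pressing it shut takes about 14 N at the hole; let go, it springs ajar, pin or no pin
- jaw_hole (a point): centre of the upper mouth of the jaw's hole (hole 18 wide, countersunk 1.5, through the 14 thick flat front end, which is 60 long and 100 wide, from 110 to 170 from the hinge; the underside of the jaw lies in the plane of the hinge axis). Moves with the jaw; when shut it is 14 above clamp_hole. Between 40 and 115 from the hinge the jaw arches over the shaft, up to 34 above its underside
- rack: fixed wooden pin rack, 60 (x) x 180 (y) x 46 high, origin at the centre of its underside; three holes in a row along its y, 60 apart, hold three steel pins upright, tips on the bench, heads 2 above its top
- lockpin_head (a point): centre of the head of the locating pin (half-way up the head): a plain upright cylinder 28 wide and 36 tall, the tallest of the three heads, on a shank 12 thick and 48 long with a 3 chamfer. z along the pin, upward. In the rack the point is 66 above the bench; it may stand in any of the three holes. The pin weighs 0.12 to 0.25 kg
- lockpin_tip (a point): tip of the same pin's shank, 66 below the head's centre. Seated with the clamp shut it is 34 below clamp_hole
- discpin_head (a point): head of another pin, a flat disc 38 wide and 8 high; leave it in the rack
- ballpin_head (a point): head of the third pin, a 25 ball on a short neck; leave it in the rack
- bearing_mid (a point): a sealed steel ball bearing, 58 wide, 16 high, lying flat; point at its centre
- socket_mid (a point): a small steel wrench socket, 26 across, 45 high, standing; point at its centre
- hub_mid (a point): an aluminium hub, 72 wide flange, 32 high; point at its centre
- driver: a screwdriver lying on the bench
- wrench: a wrench lying on the bench
- cleaner_mid (a point): a spray can, 66 across, 190 high; point at its centre
Not all that is in view belongs to the job. What is shaped like the part that bears lockpin_head but green, orange or red is not meant.

How it is judged (in metres and radians):
On the way, in this order (a step that is already met when the one before it is completed fails the run):
1. the upper jaw has been swung down onto the plunger or further (value of joint jaw below 0.13 rad), for 0.2 s.
2. the locating pin stands through the jaw's hole and at least 10 mm into the lower half's hole (x of lockpin_tip in the frame of clamp_hole between -0.004 and 0.004 m and y of lockpin_tip in the frame of clamp_hole between -0.004 and 0.004 m and z of lockpin_tip in the frame of clamp_hole below -0.01 m), for 0.1 s.
At the end, for the whole second after the job is handed in: Jaw shut within 0.02 rad against its spring; locating pin within 0.15 rad of upright in both holes, tip at least 28 mm below the lower half's top face and within 4 mm of the hole axis in x and y, head on the jaw within 5 mm; fingers hold or press the pin with over 3 N (value of joint jaw below 0.02 rad and x of lockpin_tip in the frame of clamp_hole between -0.004 and 0.004 m and y of lockpin_tip in the frame of clamp_hole between -0.004 and 0.004 m and z of lockpin_tip in the frame of clamp_hole below -0.028 m and z of lockpin_head in the frame of jaw_hole between 0.013 and 0.023 m and angle between lockpin_head's own z axis and vertical below 0.15 rad and contact force between the fingers and lockpin above 3 N); the arm keeps its last pose, push and grip.
It fails at once if another pin is taken from the rack (distance of any of discpin_head, ballpin_head from where it was at the start of the episode above 0.02 m).
It fails at once if a loose part on the bench is pushed more than 40 mm (distance of any of bearing_mid, socket_mid, hub_mid, driver, wrench, cleaner_mid from where it was at the start of the episode above 0.04 m).
It also fails if it takes over 56 s, if anything falls off the work surface, if the arm or the gripper's body presses on something with over 40 N, if the wrist force passes 120 N, or if a joint passes its speed limit or range.

ROBOT

A 7-joint arm with a two-finger parallel gripper is mounted at the origin on the work surface. World frame = base frame: x ahead of the robot, y to its left, z up, the work surface at z = 0. Lengths are in m, angles in degrees, forces in N, time in s.
With the tool pointing down it reaches from about 0.4 to 0.875 m from the base axis. Payload 6.5 kg.
Tool frame: the origin (TCP) lies between the finger pads; the fingertips stand 19 mm ahead of it and the grasp point (between the pads) is the TCP; x points along the fingers, y is the direction in which the jaws open and shut, and the axes are right-handed (so a half turn about x gives the same grasp; the last joint's range is limited). The gripper opens to 85 mm and grips with 20 to 120 N. Pads are 22 mm wide; open, the fingers measure 114 mm over their backs; the gripper's body (76 mm by 85 mm) begins 54 mm behind the grasp point. The pads swing forward as they close: fully open they stand 13 mm farther back than shut.
Start: joints at [66.795, 30.733, -0.252, 88.115, 0.149, 61.152, -4.079], TCP at [0.216, -0.613, 0.25] pointing down, gripper open.
Joint ranges: [-154.64, 154.64], [-21.42, 123.67], [-72.66, 72.17], [13.99, 137.28], [-74.86, 254.86], [10.95, 109.41], [-158.01, 158.01]. Speed limits (degrees/s): [136.94, 136.94, 180, 180, 180, 180, 180].

INTERFACE

Orientations are given as [roll, pitch, yaw] about the fixed x, y, z axes, in that order (R = Rz(yaw) Ry(pitch) Rx(roll)).
In Python, from rig import ctrl gives the robot as it stands. Calls block until the motion is done:
- ctrl.reach(position, orientation): joint-space move of the TCP to a pose.
- ctrl.move_linear(position, rotation=None, vel=0.15, until_force=None): straight line of the TCP; rotation=None keeps the orientation; vel is the mean speed in m/s. With until_force (N) it stops when the force on the tool has changed by that much, and returns True; else False.
- ctrl.goto_joints(angles): joint-space move.
- ctrl.move_gripper(opening, force=None): opening from 0.0 (shut) to 1.0 (fully open); force is the grip in N (None keeps the last); returns when the fingers have stopped.
- ctrl.wait(seconds).
- ctrl.ik(position, orientation): joint angles nearest the present ones, or None.
- ctrl.sense(): the state.
- ctrl.grab_frame(name): name is "scene" or "top"; returns a dict with "frame" (420x560x3 uint8, red, green, blue), "range_z" (420x560 float32, m along the optical axis (not along the pixel's ray), 0 where there is no reading), "K" (3x3 intrinsics, pixels), "D" ([k1, k2, p1, p2, k3] as OpenCV has them; the pictures are not rectified), "eye" and "attitude" of the camera in the world. Camera axes: x right, y down, z forward; pixel columns grow to the right and rows downward; lengths in m; the calibration is good to about 2 mm. A picture is of the moment at which its call begins.
A pose or a line that the arm cannot do raises ctrl.Unreachable and nothing moves.
- ctrl.finish_job(): hands the job in, once; it reports no verdict.
Trained networks look in a picture, given as the dict that the camera call returned (one of the last four; its "shot" number tells which), for a name from the list of things; names that differ only in an ending like _2 or _b are one class to them, and where a whole thing is asked for, a point or a joint stands for the part that bears it (a point fixed in the world has none). Each returns a list of dicts, best first, with "p" (0 to 1); they miss things now and then, are a little off and sometimes report something else, mostly with a low value. They report only what shows in the picture. A call takes as long as a camera call. They do not tell look-alikes from the thing itself.
- ctrl.recognise(target, picture): "rect" ([left, top, width, height] in pixels, round what is visible of it).
- ctrl.outline_of(target, picture): "mask" (420x560 bool, what is visible of it) and "rect" ([left, top, width, height] in pixels, round what is visible of it).
The state is a dict: "time": time; "q": joint angles; "qvel": joint speeds; "tau": joint torques, N m; "eef_pos": TCP position; "orientation": TCP orientation; "ft_force": force on the tool from outside, world axes, zero at the start; "ft_torque": the same for the moment, N m; "opening": opening from 0.0 (shut) to 1.0 (fully open).
Only numpy, scipy, OpenCV 4.12 (cv2) and the standard library are available. Lean on these libraries where they do the work, as an engineer would, in place of code of your own. Each camera call takes 0.05 s, during which the arm holds its last target. There are 200 camera calls.

## Working session

There is one attempt and no reset: what is moved stays moved. The work goes in short steps, each a Python script; the robot and the scene stay as the last script left them, time stands still between calls to the robot, and variables do not carry over. Pictures are saved under pics/ and viewed, about 8 in all and at most 12, crops included, and the job is handed in when it is done.

```bash
ls; mkdir -p pics
cat > h.py <<'E'
import numpy as np, cv2
from rig import ctrl
from scipy.spatial.transform import Rotation as R
def grab(n):
    return ctrl.grab_frame(n)
def save(f,name,rect=None,scale=1):
    im=f["frame"][:,:,::-1]
    if rect: x,y,w,h=rect; im=im[y:y+h,x:x+w]
    cv2.imwrite("pics/"+name,cv2.resize(im,None,fx=scale,fy=scale,interpolation=cv2.INTER_CUBIC))
def att(f):
    a=np.array(f["attitude"],float)
    if a.shape==(3,3): return a
    return R.from_euler("xyz",a,degrees=True).as_matrix()
def rays(f,uv):
    n=cv2.undistortPoints(np.array(uv,float).reshape(-1,1,2),np.array(f["K"]),np.array(f["D"])).reshape(-1,2)
    return np.c_[n,np.ones(len(n))]
def pts(f,uv):
    uv=np.array(uv,float).reshape(-1,2); ij=np.round(uv).astype(int)
    z=f["range_z"][ij[:,1],ij[:,0]]
    P=(rays(f,uv)*z[:,None])@att(f).T+np.array(f["eye"]); return P[z>0]
def mpts(f,m):
    v,u=np.nonzero(m); return pts(f,np.c_[u,v])
E
python3 - <<'E'
from h import *
for n in("scene","top"):
    f=grab(n); save(f,n+"0.png",scale=1.4)
    print(n,f["eye"],f["attitude"],f["K"])
    for t in["clamp","jaw","rack","lockpin_head","discpin_head","ballpin_head"]:
        print(t,[(d["rect"],round(d["p"],2)) for d in ctrl.recognise(t,f)])
print(ctrl.sense())
E
```

```text
pics
scene [ 0.85585478 -0.55506201  0.87139974] [-139.29141483    0.36389732   34.89459655] [[426.29643822   0.         284.82125039]
 [  0.         426.29643822 209.89277038]
 [  0.           0.           1.        ]]
clamp [([314.1, 134.8, 80.7, 90.3], 0.97), ([344.0, 127.7, 45.7, 79.3], 0.7)]
jaw [([185.1, 379.4, 54.7, 40.6], 0.73), ([270.6, 302.8, 18.4, 16.6], 0.62)]
rack [([260.8, 258.2, 67.5, 84.6], 0.59)]
lockpin_head [([289.3, 275.4, 14.2, 21.8], 0.75), ([317.4, 299.5, 15.2, 25.1], 0.71), ([250.8, 260.7, 13.6, 32.0], 0.56), ([302.2, 334.3, 15.9, 24.9], 0.56), ([269.1, 245.6, 11.0, 24.3], 0.55), ([308.5, 226.7, 13.7, 23.6], 0.24), ([349.8, 261.0, 31.8, 27.0], 0.18)]
discpin_head [([270.2, 302.3, 18.3, 19.6], 0.65)]
ballpin_head [([303.8, 264.0, 11.3, 6.7], 0.57)]
top [ 0.38911173 -0.01792338  1.19563391] [-1.76174745e+02 -4.35507386e-02 -8.94992329e+01] [[440.89371621   0.         277.52368714]
 [  0.         440.89371621 211.08889905]
 [  0.           0.           1.        ]]
clamp [([163.1, 141.9, 61.0, 78.1], 0.97)]
jaw [([160.1, 143.2, 50.1, 38.9], 0.83)]
rack [([295.2, 
[... 312 characters left out ...]
_head [([306.7, 157.2, 7.4, 8.2], 0.56)]
{'time': 0.7, 'q': array([66.79436274, 30.73291861, -0.25293801, 88.11712321,  0.14872726,
       61.14991296, -4.0779748 ]), 'qvel': array([ 0.04198653, -0.08875729,  0.02828769, -0.08581074,  0.08648786,
        0.07898092,  0.00824386]), 'tau': array([-9.27356632e-05, -5.83188593e+01,  1.04794532e+00, -2.59396237e+01,
        1.25436552e-02,  1.66101720e-03, -8.96774537e-06]), 'eef_pos': array([ 0.21604504, -0.61302963,  0.25028258]), 'orientation': array([  24.27157595,   89.99892587, -136.31158304]), 'ft_force': array([-0.39390145,  1.37152731,  0.00684273]), 'ft_torque': array([0.01942739, 0.03799028, 0.03947033]), 'opening': 1.0025247287793069}
```

View pics/scene0.png

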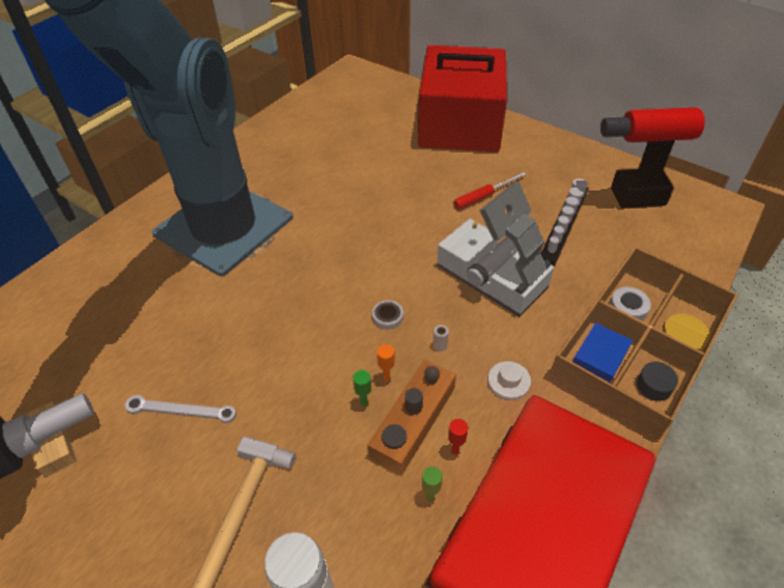

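View pics/top0.png

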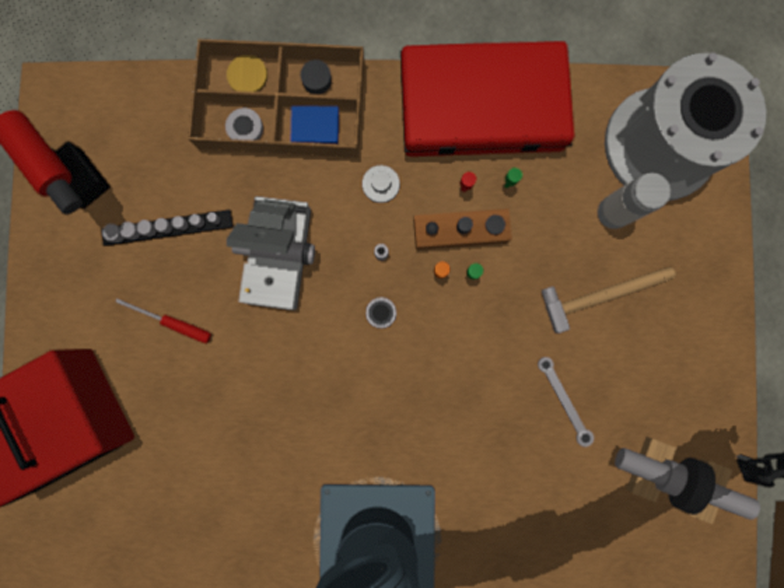

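The scene picture shows the grey pins in the rack: ball (432,373), tall cylinder (413,400), disc (394,436) in view pixels. The look-alikes standing loose are green (362,385) and (431,482), orange (386,358) and red (458,435). In the top picture the tall head is the middle pin at (464,226). The jaw is open, and the lower half's hole is at top (268,281). I choose the middle pin, then check it with a crop and measure.

Run:
```python
from h import *
ft=grab("top"); fs=grab("scene")
a=ft["frame"][130:240,150:290,::-1]; b=ft["frame"][130:210,280:385,::-1]; c=fs["frame"][240:345,245:350,::-1]
s=lambda im:cv2.resize(im,(390,int(im.shape[0]*390/im.shape[1])),interpolation=cv2.INTER_CUBIC)
a,b,c=s(a),s(b),s(c); H=max(a.shape[0]+b.shape[0]-0,c.shape[0]); H=min(H,600)
o=np.zeros((H+10,790,3),np.uint8); o[:a.shape[0],:390]=a; bb=b[:H+10-a.shape[0]]; o[a.shape[0]:a.shape[0]+bb.shape[0],:390]=bb; o[:c.shape[0],400:]=c
cv2.imwrite("pics/crop1.png",cv2.resize(o,None,fx=min(1,600/o.shape[0]),fy=min(1,600/o.shape[0])))
for n,f in(("top",ft),("scene",fs)):
  for t in["clamp","jaw","rack","lockpin_head","discpin_head","ballpin_head"]:
    for d in ctrl.outline_of(t,f)[:6 if t=="lockpin_head" else 2]:
        P=mpts(f,d["mask"]); 
        if len(P)<5: continue
        zt=np.percentile(P[:,2],90)
        print(n,t,round(d["p"],2),np.round(d["rect"]),"med",P.mean(0).round(4),"z10/90",np.percentile(P[:,2],[10,90]).round(3),"topmean",P[P[:,2]>zt-.004].mean(0).round(4),len(P))
# rack & clamp by height in region
for n,f in(("top",ft),("scene",fs)):
  v,u=np.mgrid[0:420,0:560]; P=pts(f,np.c_[u.ravel(),v.ravel()])
  for nm,x0,x1,y0,y1,z0,z1 in(("rack",.45,.75,-.3,0,.040,.05),("clamp",.4,.8,.1,.45,.054,.066)):
    Q=P[(P[:,0]>x0)&(P[:,0]<x1)&(P[:,1]>y0)&(P[:,1]<y1)&(P[:,2]>z0)&(P[:,2]<z1)]
    if len(Q)>20: print(n,nm,len(Q),cv2.minAreaRect(Q[:,:2].astype(np.float32)),Q[:,2].mean())
```

```text
top clamp 0.73 [164. 138.  61.  82.] med [0.538  0.1894 0.0969] z10/90 [0.038 0.193] topmean [0.5387 0.1967 0.199 ] 3564
top clamp 0.72 [262. 119.  19.  24.] med [ 6.846e-01 -1.000e-04  1.770e-02] z10/90 [0.007 0.033] topmean [0.6874 0.     0.0326] 449
top jaw 0.86 [162. 142.  49.  39.] med [0.5698 0.1919 0.1688] z10/90 [0.132 0.202] topmean [0.5371 0.1976 0.2014] 1265
top jaw 0.48 [159. 139.  64.  84.] med [0.537  0.1903 0.0953] z10/90 [0.037 0.193] topmean [0.5388 0.1978 0.199 ] 3641
top rack 0.79 [297. 152.  68.  25.] med [ 0.5922 -0.151   0.0422] z10/90 [0.024 0.049] topmean [ 0.5943 -0.1469  0.049 ] 1499
top lockpin_head 0.59 [360. 118.  14.  13.] med [ 0.6859 -0.2445  0.0779] z10/90 [0.063 0.086] topmean [ 0.6884 -0.2448  0.0846] 86
top lockpin_head 0.48 [327. 125.  16.  13.] med [ 0.6803 -0.1628  0.0662] z10/90 [0.002 0.086] topmean [ 0.6801 -0.1629  0.0841] 149
top lockpin_head 0.4 [333. 188.  12.  11.] med [ 0.5095 -0.173   0.0816] z10/90 [0.074 0.087] topmean [ 0.5103 -0.1747  0.085 ] 104
top discpin_head 0.65 [345. 154.  16.  13.] med [ 0.6002 -0.2154  0.0555] z10/90 [0.05
[... 1637 characters left out ...]
allpin_head 0.28 [262. 255.  63.  89.] med [ 0.6052 -0.1671  0.0392] z10/90 [0.013 0.048] topmean [ 0.6003 -0.1589  0.0471] 2068
top rack 1274 ((0.6436938047409058, -0.12843109667301178), (0.21155789494514465, 0.25737717747688293), 0.2652469873428345) 0.04561232117542732
top clamp 1623 ((0.6257754564285278, 0.24561631679534912), (0.2619676887989044, 0.35393062233924866), 84.33444213867188) 0.060195880710709755
scene rack 1554 ((0.604224681854248, -0.15061405301094055), (0.1881771981716156, 0.2789543867111206), 52.615604400634766) 0.046319407300685206
scene clamp 1496 ((0.6260379552841187, 0.24548742175102234), (0.26398998498916626, 0.35427674651145935), 84.70443725585938) 0.06070131889427423
```

View pics/crop1.png

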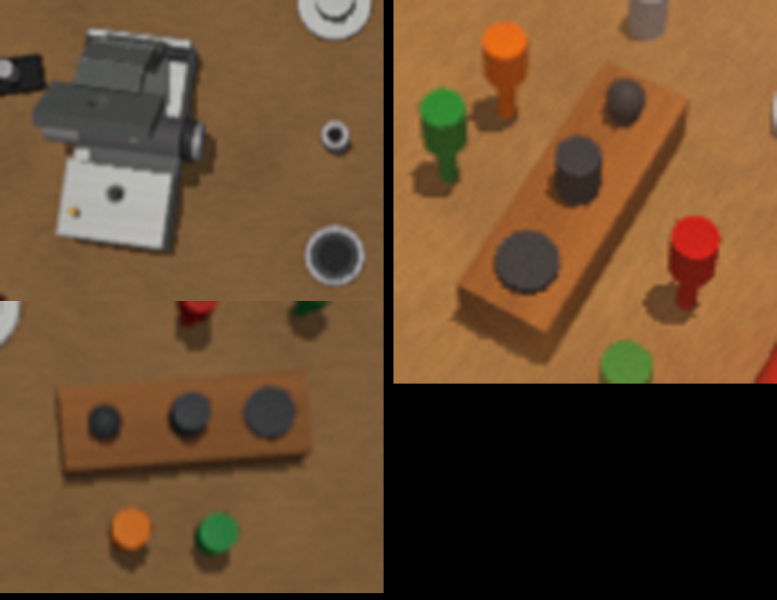

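The crop confirms the middle grey pin, with its tall cylindrical head, as the target. The jaw is open and the lower hole is visible. Next I measure the hole, the clamp yaw and the jaw angle.

```bash
cat >> h.py <<'E'
def onplane(f,uv,z):
    d=rays(f,uv)@att(f).T; e=np.array(f["eye"]); return e+d*((z-e[2])/d[:,2])[:,None]
def project(f,P):
    A=att(f); rv=cv2.Rodrigues(A.T)[0]; t=-A.T@np.array(f["eye"])
    return cv2.projectPoints(np.array(P,float).reshape(-1,1,3),rv,t,np.array(f["K"]),np.array(f["D"]))[0].reshape(-1,2)
def dark(f,uv,win,z):
    "centroid of dark blob near uv, mapped on plane z"
    u0,v0=np.round(uv).astype(int); g=cv2.cvtColor(f["frame"],cv2.COLOR_RGB2GRAY)[v0-win:v0+win+1,u0-win:u0+win+1].astype(float)
    bg=np.percentile(g,75); w=np.clip(bg*.85-g,0,None)
    n,l=cv2.connectedComponents((w>0).astype(np.uint8)); c=l[win-1:win+2,win-1:win+2]; k=np.bincount(c[c>0]).argmax() if (c>0).any() else 0
    w=w*(l==k); v,u=np.mgrid[-win:win+1,-win:win+1]
    p=[u0+(u*w).sum()/w.sum(),v0+(v*w).sum()/w.sum()]
    return p,(w>0).sum(),onplane(f,[p],z)[0]
E
python3 - <<'E'
from h import *
for n,uv in(("top",(268/1.4,281/1.4)),("scene",(472/1.4,241/1.4))):
  f=grab(n); p,k,H=dark(f,uv,6,.06); print(n,"hole",np.round(p,2),k,H.round(4), "spread",project(f,[H+[.0075,0,0],H-[.0075,0,0],H+[0,.0075,0],H-[0,.0075,0]]).round(1).tolist())
  v,u=np.mgrid[0:420,0:560]; P=pts(f,np.c_[u.ravel(),v.ravel()])
  d=P[:,:2]-H[:2]
  Q=P[(d[:,0]>-.05)&(d[:,0]<.04)&(abs(d[:,1])<.08)&(abs(P[:,2]-.06)<.006)]
  print(len(Q),Q.mean(0), cv2.minAreaRect(Q[:,:2].astype(np.float32)))
  # side edges: per x-bin y extremes
  xs=np.arange(H[0]-.025,H[0]+.02,.005); lo=[];hi=[]
  for x in xs:
    q=Q[abs(Q[:,0]-x)<.004]; lo.append(q[:,1].min());hi.append(q[:,1].max())
  print("side slopes",np.polyfit(xs,lo,1)[0],np.polyfit(xs,hi,1)[0],"mid y at hole",(np.mean(lo)+np.mean(hi))/2)
  for d in ctrl.outline_of("jaw",f)[:1]:
    J=mpts(f,d["mask"]); J=J[J[:,2]>.17]; c=J.mean(0);w=np.linalg.svd(J-c,full_matrices=False)[2]; print("jaw plate",c,w[2],w[2][np.argmax(abs(w[2]))])
  # pin head top by depth
  q=P[(abs(P[:,0]-.597)<.03)&(abs(P[:,1]+.157)<.03)&(P[:,2]>.08)]; print("pin top",q.mean(0),len(q),(q[:,:2].min(0)+q[:,:2].max(0))/2,np.ptp(q[:,:2],axis=0))
s=ctrl.sense();print(s["time"])
E
```

```text
top hole [191.78 200.36] 44 [0.491  0.2044 0.06  ] spread [[191.8, 197.5], [191.7, 203.2], [188.9, 200.3], [194.7, 200.4]]
1060 [0.48158082 0.20504869 0.0600026 ] ((0.4887625277042389, 0.1928226798772812), (0.12749864161014557, 0.09096471965312958), 83.7759780883789)
side slopes -0.12119501456687103 -0.10315730552665846 mid y at hole 0.205246434684007
jaw plate [0.54529666 0.19573404 0.19196414] [ 0.6953154  -0.10426923  0.71110086] 0.7111008565844018
pin top [ 0.59513244 -0.15640121  0.08394941] 88 [ 0.59547383 -0.15616659] [0.02618718 0.02636882]
scene hole [337.18 172.69] 23 [0.4931 0.2046 0.06  ] spread [[339.6, 173.8], [334.8, 171.6], [338.6, 171.1], [335.8, 174.3]]
719 [0.48359449 0.20014309 0.06086924] ((0.4878167510032654, 0.192412331700325), (0.0894291028380394, 0.1348581612110138), 0.08696556091308594)
side slopes -0.15149081575256693 -0.0929936392575517 mid y at hole 0.2044153650783907
jaw plate [0.5511418  0.19146272 0.18837998] [-0.74976497  0.11792151 -0.65111213] -0.7497649676593326
pin top [ 0.59844674 -0.15720999  0.08433992] 126 [ 0.59822173 -0.15725479] [0.02629961 0.02735986]
1.6
```

```bash
cat >> h.py <<'E'
def down(phi): return [90-phi,90,0]   # tool y along heading phi
YAW=-6.4; HOLE=np.array([.492,.2045,.06])
cx=np.array([np.cos(np.radians(YAW)),np.sin(np.radians(YAW)),0]); cy=np.array([-cx[1],cx[0],0]); HINGE=HOLE+.14*cx
PIN=np.array([.597,-.157,.066])
def jawpt(th,r,h): return HINGE-cx*(r*np.cos(th)-h*np.sin(th)) + np.array([0,0,r*np.sin(th)+h*np.cos(th)])
def tcp_for(th,r=.152): return jawpt(th,r,.014)+.011*cx+[0,0,.019]
def best(pos,phi):
    q0=ctrl.sense()["q"]; o=[(np.abs(q-q0).max(),p,q) for p in(phi,phi+180) for q in[ctrl.ik(pos,down(p))] if q is not None]
    return min(o,key=lambda t:t[0]) if o else None
E
python3 - <<'E'
from h import *
np.set_printoptions(precision=3,suppress=True)
for nm,p,phi in(("jaw",tcp_for(1.2)+[.02,0,.1],90+YAW),("jaw0",tcp_for(1.1),90+YAW),("jaw1",tcp_for(.06),90+YAW),("pin",PIN+[0,0,.1],4.7),("place",HOLE+[0,0,.2],90+YAW)):
  for ph in(phi,phi+180,phi-180): print(nm,p,ph,ctrl.ik(p,down(ph)))
E
```

```text
jaw [0.62  0.192 0.326] 83.6 [ 13.873  38.254 -57.364  80.923  32.195  78.121  39.287]
jaw [0.62  0.192 0.326] 263.6 [   2.837   31.551  -36.691   81.623   19.073   73.085 -131.722]
jaw [0.62  0.192 0.326] -96.4 [   2.837   31.551  -36.691   81.623   19.073   73.085 -131.722]
jaw0 [0.586 0.194 0.221] 83.6 [ 14.937  41.728 -57.055  92.59   37.452  66.713  32.658]
jaw0 [0.586 0.194 0.221] 263.6 [  -1.469   32.515  -29.776   93.57    18.186   58.792 -133.284]
jaw0 [0.586 0.194 0.221] -96.4 [  -1.469   32.515  -29.776   93.57    18.186   58.792 -133.284]
jaw1 [0.492 0.204 0.102] 83.6 [  7.855  41.033 -47.17  109.658  40.675  47.62   22.236]
jaw1 [0.492 0.204 0.102] 263.6 [  -8.352   34.125  -24.603  110.564   21.403   39.794 -142.271]
jaw1 [0.492 0.204 0.102] -96.4 [  -8.352   34.125  -24.603  110.564   21.403   39.794 -142.271]
pin [ 0.597 -0.157  0.166] 4.7 [ 29.918  35.985 -27.415  95.925  19.811  52.963  -0.393]
pin [ 0.597 -0.157  0.166] 184.7 [   1.241   33.586   13.027   97.816   -9.415   49.667 -157.024]
pin [ 0.597 -0.157  0.166] -175.3 [   1.241   33.586   13.027   97.816   -9.415   49.667 -157.024]
place [0.492 0.204 0.26 ] 83.6 [ 21.482  34.866 -67.728 102.773  35.115  66.877  26.171]
place [0.492 0.204 0.26 ] 263.6 [   7.817   25.039  -45.282  103.407   20.317   60.017 -141.524]
place [0.492 0.204 0.26 ] -96.4 [   7.817   25.039  -45.282  103.407   20.317   60.017 -141.524]
```

Run:
```python
from h import *
np.set_printoptions(precision=3,suppress=True)
p=ctrl.sense()["eef_pos"]; ctrl.move_linear([p[0],p[1],.38],vel=.25)
q=ctrl.sense()["q"]; q[0]=-18; q[2]=0; q[4]=0; q[6]=50; ctrl.goto_joints(q)
s=ctrl.sense(); print(s["time"],s["eef_pos"],s["orientation"],s["q"])
ctrl.move_gripper(0.0)
t=tcp_for(1.25)+[.015,0,.09]
print(ctrl.ik(t,down(90+YAW))); ctrl.reach(t,down(90+YAW))
s=ctrl.sense(); print(s["time"],s["eef_pos"],s["q"],s["ft_force"],s["opening"])
f=grab("scene"); save(f,"jawpre.png",(270,60,180,190),3)
```

```text
5.3333 [0.631 0.156 0.38 ] [ -86.192   89.962 -108.3  ] [-17.937  25.294   0.046  78.757   0.011  75.971  49.994]
[-18.554  27.729  -3.67   83.378   1.829  68.951  61.139]
6.4833 [0.622 0.192 0.317] [-18.578  27.785  -3.69   83.404   1.833  69.001  61.052] [ 0.419 -0.782  0.329] 0.002416451404504922
```

View pics/jawpre.png

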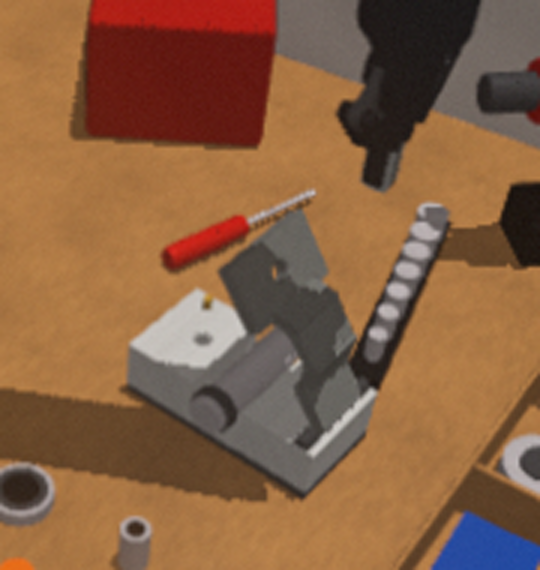

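The closed gripper is at (380,180), above and behind the open jaw's tip at (295,215). The way is clear, so I swing the jaw down along the hinge arc.

Run:
```python
from h import *
np.set_printoptions(precision=3,suppress=True)
ctrl.move_linear(tcp_for(1.2)+[.01,0,0],vel=.2)
for th in np.r_[np.arange(1.1,.1,-.1),.07]:
    hit=ctrl.move_linear(tcp_for(th),vel=.12,until_force=25)
    s=ctrl.sense(); print(round(th,2),hit,s["eef_pos"],s["ft_force"],round(s["time"],2))
    if hit: break
hit=ctrl.move_linear(tcp_for(.02),vel=.03,until_force=10); ctrl.wait(.3)
s=ctrl.sense(); print(hit,s["eef_pos"],s["ft_force"],tcp_for(.02),s["time"])
p=s["eef_pos"]; ctrl.move_linear([p[0],p[1],.32],vel=.25)
ctrl.move_gripper(0.75)
q=s["q"]
f=grab("top"); save(f,"jawdown.png",(140,120,140,110),4); print(ctrl.sense()["time"])
```

```text
1.1 False [0.587 0.194 0.222] [-0.288 -0.729  0.011] 7.51
1.0 False [0.573 0.196 0.215] [-0.369  0.303 -0.174] 7.78
0.9 False [0.559 0.197 0.207] [0.277 0.1   0.7  ] 8.06
0.8 False [0.547 0.198 0.198] [ 0.586 -0.025 -0.554] 8.33
0.7 False [0.535 0.2   0.188] [ 0.23   0.692 -0.4  ] 8.61
0.6 False [0.525 0.201 0.176] [-0.03  -0.003 -0.022] 8.88
0.5 False [0.516 0.202 0.164] [ 0.927 -0.661  0.195] 9.16
0.4 False [0.508 0.203 0.151] [ 1.338 -0.1   -0.015] 9.43
0.3 False [0.502 0.203 0.137] [ 0.119 -0.311 -0.304] 9.71
0.2 False [0.497 0.204 0.123] [-0.375 -0.243  0.027] 9.98
0.07 False [0.492 0.204 0.104] [ 0.798 -0.34   0.116] 10.3
False [0.492 0.205 0.097] [3.087 0.128 5.522] [0.491 0.205 0.096] 11.0083
12.7333
```

View pics/jawdown.png

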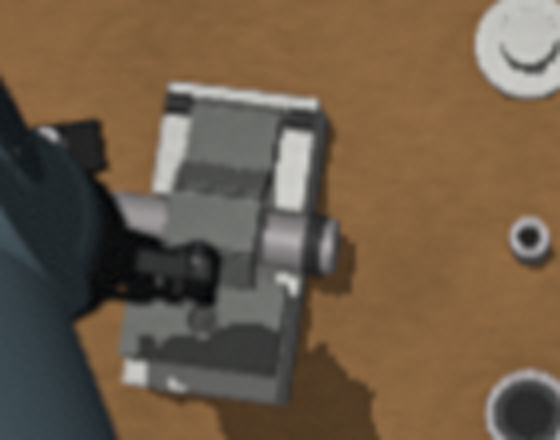

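The jaw is down, with its hole at (202,320) beside the finger shadow. Now the pin, re-measuring the jaw hole on the way.

Run:
```python
from h import *
np.set_printoptions(precision=4,suppress=True)
q=ctrl.sense()["q"]; q[0]=14.7; q[6]=15; ctrl.goto_joints(q)
ctrl.reach(PIN+[0,0,.12],down(4.7))
s=ctrl.sense(); print(s["time"],s["eef_pos"],s["q"],s["opening"])
for n in("top","scene"):
  f=grab(n)
  v,u=np.mgrid[0:420,0:560]; P=pts(f,np.c_[u.ravel(),v.ravel()]); d=P-HOLE; X=d@cx; Y=d@cy
  Q=P[(abs(X+.0)<.02)&(abs(Y)<.04)&(P[:,2]>.07)]; A=np.c_[(Q-HOLE)@cx,(Q-HOLE)@cy,np.ones(len(Q))]
  c=np.linalg.lstsq(A,Q[:,2],rcond=None)[0]; print(n,"jaw angle",-c[0],"z at hole",c[2],len(Q))
  Z=c[2]; uv=project(f,[[HOLE[0],HOLE[1],Z]])[0]; print(dark(f,uv,6,Z),uv)
  d=[x for x in ctrl.outline_of("lockpin_head",f)]
  if n=="scene": save(f,"pre_grasp.png",(230,120,200,230),2.6)
```

```text
14.7083 [ 0.5973 -0.1561  0.1868] [13.7243 31.7057 -4.5074 96.2216  2.9785 52.165  12.8527] 0.7494291540846769
top jaw angle 0.07057165184856115 z at hole 0.08204551181493633 457
([np.float64(190.01993389795496), np.float64(199.107260896509)], np.int64(52), array([0.4922, 0.2047, 0.082 ])) [190.0871 199.1688]
scene jaw angle 0.029699359385236795 z at hole 0.08301917190976016 309
([np.float64(338.1448442268114), np.float64(166.546731956568)], np.int64(29), array([0.4936, 0.2049, 0.083 ])) [337.55   166.3828]
```

View pics/pre_grasp.png

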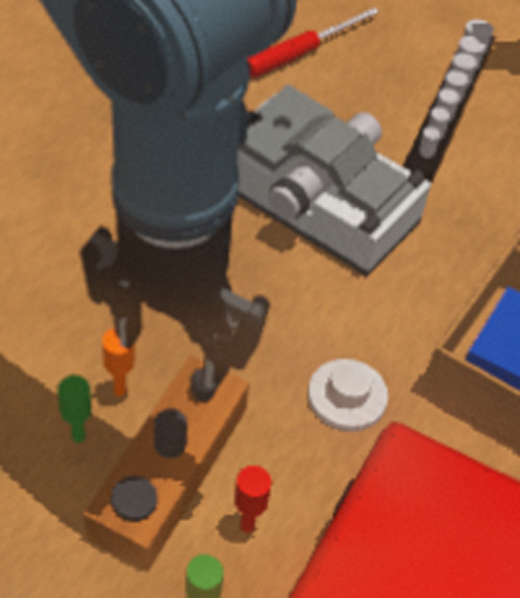

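Scene view: the fingers straddle the tall head at (170,432) along the rack's x, clear of the orange pin at (118,355). The jaw rests ajar at about 0.06 rad with its hole at (0.4925, 0.2048). Grasp and lift.

Run:
```python
from h import *
np.set_printoptions(precision=4,suppress=True)
ctrl.move_linear([PIN[0],PIN[1],.074],vel=.12,until_force=8)
s=ctrl.sense(); print(s["eef_pos"],s["ft_force"],s["time"])
ctrl.move_gripper(0.0,force=90)
s=ctrl.sense(); print("open",s["opening"],s["opening"]*85,s["ft_force"])
ctrl.move_linear([PIN[0],PIN[1],.26],vel=.15)
ctrl.wait(.2)
s=ctrl.sense(); print(s["eef_pos"],s["ft_force"],s["time"],s["opening"])
f=grab("scene"); save(f,"lift.png",(180,120,200,230),2.6)
```

```text
[ 0.5977 -0.1572  0.0748] [-0.3354 -0.1795  0.0224] 15.9917
open 0.2963859141949864 25.192802706573843 [-0.2311  0.7855  6.2879]
[ 0.5967 -0.1569  0.2593] [-0.1378 -0.0031 -1.5216] 18.0167 0.3007058131446111
```

View pics/lift.png

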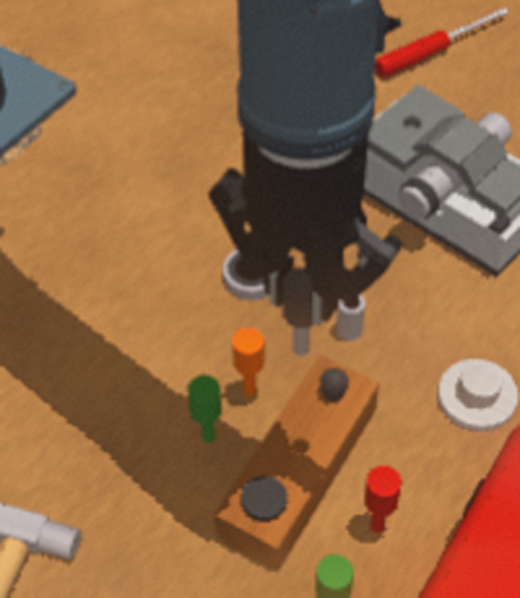

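Pin held upright at (298,300); disc (263,495) and ball (333,383) are still in the rack. I move it above the hole and check alignment.

```bash
python3 - <<'E'
from h import *
np.set_printoptions(precision=4,suppress=True)
T=np.array([.4925,.2048]); 
q=ctrl.sense()["q"]; q[0]=-20; q[6]=60; ctrl.goto_joints(q)
ctrl.reach([*T,.24],down(90+YAW)); ctrl.move_linear([*T,.182],vel=.1); ctrl.wait(.2)
s=ctrl.sense(); print(s["eef_pos"],s["time"],s["q"],s["orientation"])
for n in("scene","top"):
  f=grab(n); e=np.array(f["eye"])
  v,u=np.mgrid[0:420,0:560]; P=pts(f,np.c_[u.ravel(),v.ravel()])
  m=(abs(P[:,0]-T[0])<.02)&(abs(P[:,1]-T[1])<.02)
  for z0,z1,r in((.112,.124,.006),(.124,.136,.006),(.136,.148,.006),(.16,.17,.014)):
    Q=P[m&(P[:,2]>z0)&(P[:,2]<z1)]
    if len(Q)<4: print(n,z0,len(Q)); continue
    d=(e-Q.mean(0))[:2]; d/=np.linalg.norm(d); t=np.array([-d[1],d[0]])
    a=Q[:,:2]@t; b=Q[:,:2]@d
    c=t*(a.min()+a.max())/2+d*(np.percentile(b,90)-r); print(n,z0,len(Q),"ctr",c,"width",np.ptp(a),"zmin",P[m&(P[:,2]>.095)][:,2].min())
  save(f,"over_"+n+".png",(290,110,110,110) if n=="scene" else (140,130,110,110),5)
E
python3 -c "
import cv2,numpy as np
a=cv2.imread('pics/over_scene.png');cv2.imwrite('pics/over.png',a)"
```

```text
[0.493  0.205  0.1827] 20.8083 [-23.1723  24.6543  -5.3489 108.9626   3.0805  46.4406  53.4361] [32.0934 89.9215 25.6864]
scene 0.112 18 ctr [0.4919 0.2064] width 0.011259162422602054 zmin 0.1124030447868476
scene 0.124 13 ctr [0.4915 0.2058] width 0.010576342616350765 zmin 0.1124030447868476
scene 0.136 15 ctr [0.4936 0.2043] width 0.010771285193771685 zmin 0.1124030447868476
scene 0.16 21 ctr [0.4988 0.2035] width 0.030139757193183514 zmin 0.1124030447868476
top 0.112 0
top 0.124 0
top 0.136 0
top 0.16 2
```

View pics/over.png

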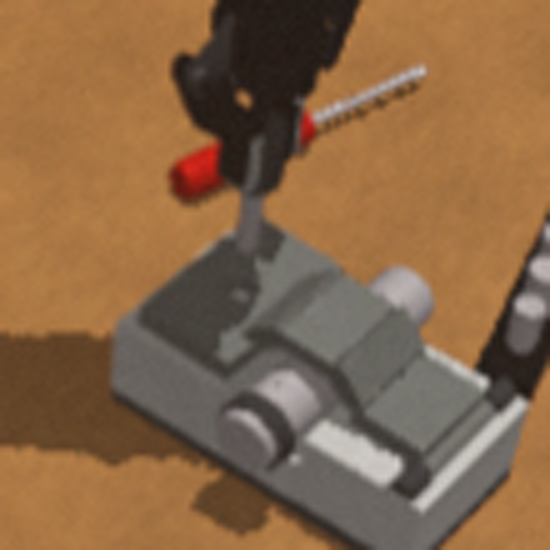

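Run:
```python
from h import *
np.set_printoptions(precision=4,suppress=True)
T=np.array([.4925,.2048]); f0=ctrl.sense()["ft_force"]; print(f0)
for z in(.165,.155,.145,.138,.132,.126,.120):
    hit=ctrl.move_linear([*T,z],vel=.04,until_force=9); s=ctrl.sense()
    print(z,hit,s["eef_pos"],s["ft_force"]-f0,s["ft_torque"],round(s["time"],2))
    if hit: break
f=grab("scene"); save(f,"ins.png",(290,110,110,110),5)
```

```text
[-0.0824 -0.0655 -2.0621]
0.165 False [0.4924 0.2048 0.1648] [ 0.7856  0.472  -0.0287] [ 0.0101 -0.0197  0.0933] 21.48
0.155 False [0.4923 0.2047 0.1547] [-0.546  -0.2307 -0.6985] [-0.0396 -0.0404  0.0115] 21.88
0.145 False [0.4923 0.2047 0.1447] [-0.7526 -0.2254 -0.2559] [ 0.0207 -0.0001  0.0289] 22.28
0.138 False [0.4923 0.2047 0.1377] [ 0.068  -0.0901 -0.0296] [ 0.0393 -0.0307  0.0324] 22.61
0.132 False [0.4923 0.2047 0.1317] [-0.2601 -0.022  -0.3002] [ 0.0303 -0.0497  0.0078] 22.91
0.126 False [0.4922 0.2047 0.1257] [-0.7533  0.2823  0.1743] [-0.018  -0.0077 -0.0424] 23.21
0.12 False [0.4922 0.2047 0.1197] [-0.3289 -0.156  -0.6162] [ 0.0322 -0.028  -0.03  ] 23.51
```

View pics/ins.png

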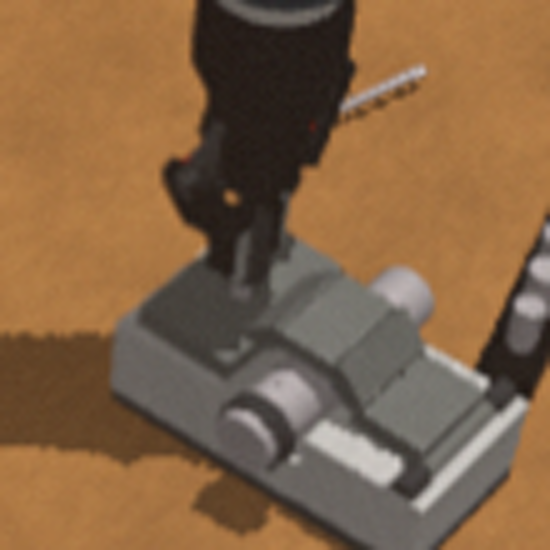

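The shank is in both holes at (245,280), tip about 15 mm deep, with no contact force. Now press home.

Run:
```python
from h import *
np.set_printoptions(precision=4,suppress=True)
T=np.array([.4925,.2048]); f0=np.array([0,0,-2.06])
for z in np.r_[.115,.111,np.arange(.109,.093,-.001)]:
    hit=ctrl.move_linear([*T,z],vel=.02,until_force=15); s=ctrl.sense(); F=s["ft_force"]-f0
    print(round(z,3),hit,s["eef_pos"],F,round(s["opening"],3),round(s["time"],2))
    if F[2]>32 or F[2]<-5: break
ctrl.wait(.5); s=ctrl.sense(); print(s["eef_pos"],s["ft_force"]-f0,s["opening"],s["time"])
f=grab("scene"); save(f,"seat.png",(290,110,110,110),5)
v,u=np.mgrid[0:420,0:560]
for n in("scene","top"):
  f=grab(n); P=pts(f,np.c_[u.ravel(),v.ravel()]); d=P-HINGE; X=-d@cx; Y=d@cy
  for x0,x1 in((.115,.125),(.155,.168)):
    Q=P[(X>x0)&(X<x1)&(abs(Y)>.02)&(abs(Y)<.045)&(P[:,2]>.06)&(P[:,2]<.09)]; print(n,x0,len(Q),np.median(Q[:,2]) if len(Q) else None)
```

```text
0.115 False [0.4924 0.2047 0.1148] [ 0.4026 -0.1448 -0.3176] 0.302 23.96
0.111 False [0.4924 0.2047 0.1108] [-0.2422  0.2136 -0.4671] 0.299 24.31
0.109 False [0.4926 0.2049 0.109 ] [-0.0428  1.0799 -0.1543] 0.301 24.56
0.108 False [0.4926 0.2049 0.1081] [ 0.0458 -0.9359  2.57  ] 0.301 24.81
0.107 False [0.4925 0.2049 0.1071] [-1.2626 -0.2878  3.9334] 0.306 25.06
0.106 False [0.4924 0.2049 0.106 ] [-1.9905  0.0658  4.658 ] 0.304 25.31
0.105 False [0.4923 0.2049 0.105 ] [-1.7711  1.3354  7.1759] 0.3 25.56
0.104 False [0.4922 0.2049 0.104 ] [-3.7787 -0.052   7.0553] 0.298 25.81
0.103 False [0.4921 0.205  0.103 ] [-3.4796  1.5477  6.888 ] 0.304 26.06
0.102 False [0.492  0.205  0.1021] [-3.8559  0.6743  9.4569] 0.299 26.31
0.101 False [0.4919 0.205  0.1012] [-4.778   0.3375 10.2574] 0.3 26.56
0.1 False [0.4919 0.205  0.1008] [-7.567   0.5408 18.5874] 0.298 26.81
0.099 False [0.4919 0.2051 0.1007] [-10.573   -0.652   28.3593] 0.302 27.06
0.098 False [0.492  0.2051 0.1005] [-12.4109  -2.7852  36.1432] 0.303 27.31
[0.4919 0.2051 0.1005] [-12.0772  -3.2952  37.013 ] 0.29605746804341265 27.8083
scene 0.115 41 0.07534819799875525
scene 0.155 32 0.07538829156043009
top 0.115 27 0.07524301396517363
top 0.155 48 0.07367009122487433
```

```bash
ls pics
```

```text
crop1.png
ins.png
jawdown.png
jawpre.png
lift.png
over.png
over_scene.png
over_top.png
pre_grasp.png
scene0.png
seat.png
top0.png
```

View pics/seat.png

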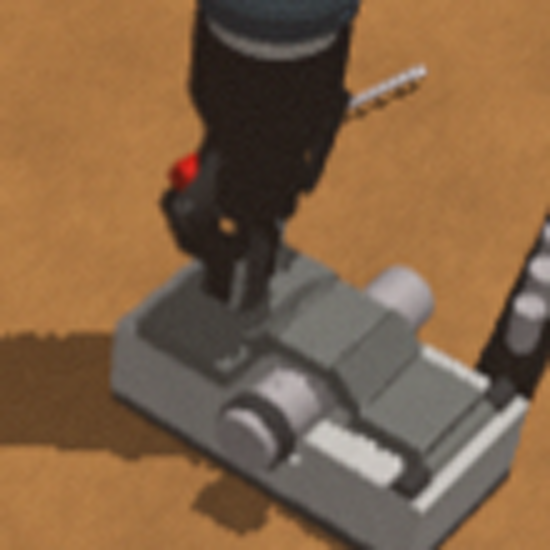

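The stop is hard at TCP z 0.1007, where a seated pin in a shut clamp should put it. The plate is level at about 74–75 mm and the press is steady at 37 N, so I hand in.

Run:
```python
from h import *
print(ctrl.finish_job()); s=ctrl.sense(); print(s["time"],s["eef_pos"],s["ft_force"],s["opening"])
```

```text
the job is handed in; nothing more can be done
None
the job is handed in; nothing more can be done
```

I swung the jaw down onto the plunger and took the tall-headed grey pin from the middle rack hole. I pushed it through both holes, pressed the clamp shut, and handed in at about 28 s still gripping and pressing the pin.

**Last checks:**
- **Seating:** the hard stop came with the tool at z = 0.1005–0.1007 m; I expected about 0.1007 m for a seated pin in a shut clamp.
- **Force:** the downward press held at about 37 N, with the pin gripped at the 90 N setting.
- **Jaw:** the top of the front plate read 74–75 mm at both ends, which fits a shut jaw (74 mm).
- **Other pins:** the disc and ball pins were still in the rack in the picture taken after the lift.

**What disagreed or stayed unconfirmed:**
- The two cameras differed by 2–3 mm in x, so I used the mean. The pin went in without resistance.
- With the jaw ajar, the fitted angles were 0.07 rad (top camera) and 0.03 rad (scene camera). The heights pointed to about 0.06 rad.
- A sideways force of about 12 N remained at the end, with the tool about 0.6 mm off its commanded point.
- The final tip position and tilt were not measured directly, because the gripper hid the pin.

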